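# Snap the cover onto a bench connection box and hold it against its seal

### The arm

A 6-joint arm with a two-finger parallel gripper is mounted at the origin on a cart in front of the work surface, level with it; the furniture and walls round the work are solid. World frame = base frame: x ahead of the robot, y to its left, z up, the work surface at z = 0. Lengths are in m, angles in rad, forces in N, time in s.
With the tool pointing down it reaches from about 0.325 to 1 m from the base axis. Payload 5.1 kg.
Tool frame: the origin (TCP) lies at the centre of the arm's flange, where the gripper is bolted on; the fingertips stand 173 mm ahead of it and the grasp point (between the pads) lies 155 mm ahead of it (manip.tip_extent is the distance from the TCP to the fingertips, in m); z points along the fingers, y is the direction in which the jaws open and shut (so a half turn about z gives the same grasp; the last joint's range is limited). The gripper opens to 85 mm and grips with 20 to 120 N. Pads are 22 mm wide; open, the fingers measure 114 mm over their backs; the gripper's body (76 mm by 85 mm) begins 54 mm behind the grasp point. The pads swing forward as they close: fully open they stand 13 mm farther back than shut.
Start: joints at [1.095, 0.124, 1.65, -0, 1.367, -0.083], TCP at [0.249, 0.6, 0.405] pointing down, gripper open.
Joint ranges: [-2.61, 2.61], [-1.02, 2.33], [0.03, 2.71], [-1.35, 4.49], [0.32, 2.68], [-2.91, 2.91]. Speed limits (rad/s): [2.57, 2.57, 3.14, 3.14, 3.14, 3.14].

### API

Orientations are given as a unit quaternion [w, x, y, z].
In Python, from workcell import manip, vision gives the robot as it stands. The module is installed in compiled form; this text tells all that it offers.
- The arm moves only by the shell command python3 -m creep 'ROWS' [OPENING] [FORCE]. ROWS is JSON, a list of rows, each a list of 6 numbers: the shift along the world's x, y, z each as a share of 20 cm, from -1 to 1, then the turn, a rotation vector about the world's x, y, z each as a share of 360 degrees, from -1 to 1. A call has 1 to 10 rows; each row is the pose to reach, as a shift and turn from the pose commanded when the call began, turning the shorter way round; what a row does not reach only later rows make up. A row lasts 1/8 s, in which the tool goes at most 62.5 mm and 10.7 degrees, less where a joint would pass 70% of its speed; a pose out of reach is approached as far as the arm can. A call with a number of a shift or a turn outside -1 to 1 is refused whole. A call with a gripper value outside its range is refused whole. OPENING is the opening, from 0 (shut) to 1 (fully open), set as the call begins (- or left out, the last holds). The fingers move at their own pace and stop on an object; FORCE is the grip in N (left out, the last holds). Time passes only in rows, so rows that repeat a pose let the fingers close. It gives the time, the measured TCP pose, the force and the opening at its end, in the units of the state.
- manip.read_state(): the state, without advancing time (a new reading comes with each control period).
- vision.grab_frame(name): name is "side" or "top" or "wrist"; returns a dict with "color" (480x640x3 uint8, red, green, blue), "mtx" (3x3 intrinsics, pixels), "rvec" (rotation vector, rad) and "tvec" (3), from world to camera coordinates, as OpenCV has them. Camera axes: x right, y down, z forward; pixel columns grow to the right and rows downward; lengths in m; the calibration is good to about 2 mm. The wrist camera is an equidistant fisheye: a pixel r from the principal point sees the ray r / f radians off the axis. A picture is of the moment at which its call begins. There is no depth.
- manip.sign_off(): hands the job in, once; it reports no verdict.
The state is a dict: "t": time; "q": joint angles; "dq": joint speeds; "joint_efforts": joint torques, N m; "eef_pos": TCP position; "tcp_rot": TCP orientation; "ft_force": force on the tool from outside, world axes, zero at the start; "torque": the same for the moment, N m; "gripper_width": opening from 0.0 (shut) to 1.0 (fully open).
Only numpy, scipy, OpenCV 4.12 (cv2) and the standard library are available. Lean on these libraries where they do the work, as an engineer would, in place of code of your own. Each camera call takes 0.05 s, during which the arm holds its last target.

### The job

Pick up the loose white cover, set it squarely over the open grey connection box and press it straight down until both spring clips snap over it. Keep pressing so that the cover stays pushed right down, squeezing the seal, and finish like that, still pressing on it; leave the bottle, the tape roll and the beaker where they stand.

Things in the scene. Friction and masses are not known exactly. Their poses are not given: they have to be found in the camera images.
- cover: Loose white plastic cap, open below: 78 (x) x 60 (y) mm outside, 70 x 52 inside, top plate 27 mm above its lower edge, inner depth 22. Along the lower edge of each y side runs a round bead 6 mm thick (67 mm over both). Origin: centre of the lower edge plane, z up. 0.12 kg. A half turn about z makes no difference.
- rib_top (a point): Centre of the top of the cover's grip rib, 49 mm above the cover's origin. The rib is 14 mm thick (cover x), 40 mm long (cover y) and stands 22 mm above the top plate; grasp it from above with the fingers closing along the cover's x.
- junction_box: Grey open-topped box fixed to the worktop. Foot plate 104 (x) x 112 (y) x 8 mm; body 66 x 48 mm, rim 42 mm up, narrowed to 62 x 43 mm in the top 5 mm as lead-in; a small round socket on the +x end, 17 mm up, to 47 mm from the centre. Origin: centre of the underside, z up. The cover goes on with its x along the box's x (either way round), centres in line, and caps the body.
- rim_centre (a point): Centre of the box's rim, 42 mm up. Heights of the cover's origin above the box's origin on the way down: 34 mm beads meet the clips; 29 mm clips fully spread, they snap over; 24 mm cover meets the seal; 23 mm is where it stays clipped if let go; 20 mm fully down on the rim. Pushing past the clips takes 13 to 20 N; then the force falls to nothing as they close above the beads.
- clip_nose (a point): Centre line of the round nose (8 mm thick, 32 mm long) of the +y spring clip, unbent: 31.7 mm up, 34.5 mm from the box's centre; a mirror twin on the -y side. Upright steel strips, 39 mm high, that bend outward as the cover's beads pass.
- seal (a joint): How far the springy black rubber ring inside the rim is pressed down, m: 0 free (4 mm above the rim), 0.004 with the cover down on the rim; about 2.2 N per mm plus 1 N, so about 10 N fully pressed. About 0.001 when the cover is clipped on and let go.
- pp_bottle: Bystander: white bottle with blue cap, 64 mm wide, 130 mm high, origin at the centre of its underside.
- tape_black: Bystander: black tape roll, 51 x 48 x 19 mm lying flat, origin at the centre of its underside.
- beaker_400: Bystander: empty clear beaker, 92 x 83 x 111 mm, origin at the centre of its underside.

How it is judged:
By the outcome, as a careful person would: the job done as asked, in the order asked, and still so for the second after the job is handed in, while the arm keeps its last pose, push and grip.
It also fails if it takes over 43 s, if anything falls off the work surface, if the arm or the gripper's body presses on something with over 40 N, if the wrist force passes 120 N, or if a joint passes its speed limit or range.

## Working session

There is one attempt and no reset: what is moved stays moved. The work goes in short steps, Python scripts to look and compute and a shell command to move; the robot and the scene stay as the last step left them, time stands still between calls to the robot, and variables do not carry over. Pictures are saved under pics/ and viewed, and the job is handed in when it is done.

```bash
mkdir -p pics
python3 - <<'E'
from workcell import manip, vision
import cv2
s=manip.read_state(); print({k:(v if not hasattr(v,'__len__') else [round(float(x),4) for x in v]) for k,v in s.items()}, manip.tip_extent)
for n in ("side","top","wrist"):
    f=vision.grab_frame(n); cv2.imwrite(f"pics/{n}0.png",f["color"][:,:,::-1]); print(n,f["mtx"],f["rvec"],f["tvec"])
E
```

```text
{'t': 0.0, 'q': [1.0954, 0.1245, 1.6517, 0.0, 1.3675, -0.0826], 'dq': [0.0018, -0.0009, -0.002, 0.0019, 0.0001, 0.0013], 'joint_efforts': [0.0039, -42.359, -36.5469, 0.0002, 0.0067, -0.0], 'eef_pos': [0.2487, 0.6003, 0.4035], 'tcp_rot': [-0.0003, 0.1952, 0.9808, -0.001], 'ft_force': [-0.4277, -0.5284, -0.1757], 'torque': [0.0033, -0.0188, 0.0225], 'gripper_width': 1.000493724305462} 0.1734
side [[542.38423093   0.         316.00011015]
 [  0.         542.38423093 240.15402477]
 [  0.           0.           1.        ]] [ 0.03002382 -2.75512548  1.45901975] [0.58732678 0.06991053 1.00684123]
top [[579.80804391   0.         315.63887653]
 [  0.         579.80804391 234.35120309]
 [  0.           0.           1.        ]] [ 2.0983927  -2.12059011  0.16934385] [-0.01438698  0.61481645  1.03349442]
wrist [[371.64829954   0.         319.28057585]
 [  0.         371.64829954 238.7687359 ]
 [  0.           0.           1.        ]] [-2.39043505 -1.59739503 -0.24567682] [-0.64871817 -0.03791684  0.37912408]
```

View pics/side0.png

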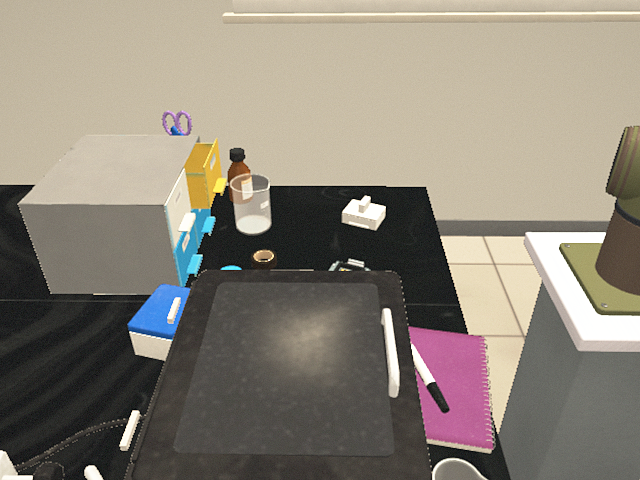

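View pics/top0.png

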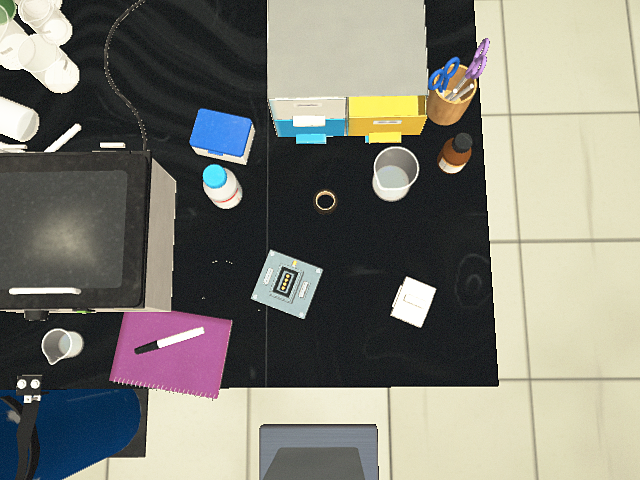

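View pics/wrist0.png

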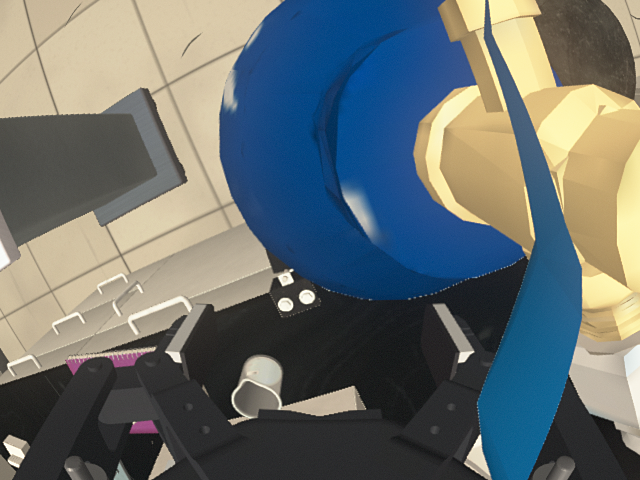

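The top view shows the box at about (287,284), the cover at (413,301), the bottle at (222,187), the tape at (326,201) and the beaker at (394,173). I'll enlarge these.

Run:
```python
import cv2
i=cv2.imread("pics/top0.png")
cv2.imwrite("pics/c_box.png",cv2.resize(i[240:330,240:340],None,fx=7,fy=6.6,interpolation=cv2.INTER_CUBIC)[:594,:700])
cv2.imwrite("pics/c_cov.png",cv2.resize(i[265:340,375:450],None,fx=8,fy=8,interpolation=cv2.INTER_CUBIC))
```

```text
(no output)
```

View pics/c_box.png

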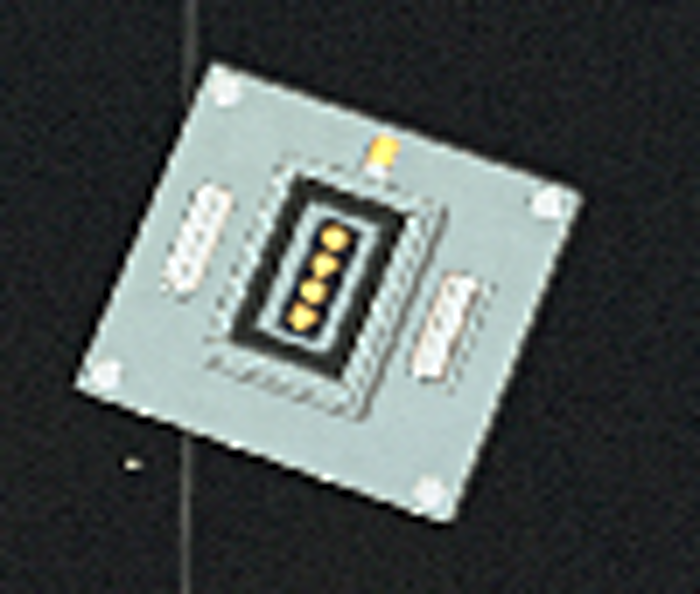

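View pics/c_cov.png

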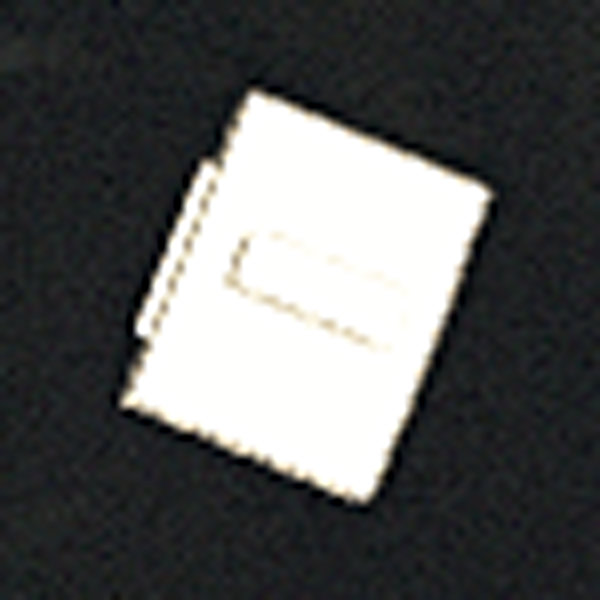

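```bash
cat > h.py <<'E'
import numpy as np, cv2
from workcell import manip, vision
def calib(n):
    f=vision.grab_frame(n); return f
def unproj(f,uv,z):
    R=cv2.Rodrigues(np.array(f["rvec"],float))[0]; C=-R.T@np.array(f["tvec"],float).ravel()
    uv=np.atleast_2d(np.array(uv,float)); d=np.c_[uv,np.ones(len(uv))]@np.linalg.inv(f["mtx"]).T@R
    return C+d*((z-C[2])/d[:,2])[:,None]
def proj(f,P):
    return cv2.projectPoints(np.atleast_2d(np.array(P,float)),np.array(f["rvec"],float),np.array(f["tvec"],float),np.array(f["mtx"],float),None)[0][:,0]
E
python3 - <<'E'
from h import *
f=vision.grab_frame("top"); s=vision.grab_frame("side")
R=cv2.Rodrigues(np.array(f["rvec"]))[0]; print("cam",-R.T@f["tvec"])
b=np.array([(210,62),(583,192),(450,524),(77,386)],float); b=(b+.5)/[7,6.6]-.5+[240,240]
c=np.array([(253,90),(493,190),(368,503),(122,404)],float); c=(c+.5)/8-.5+[375,265]
rim=np.array([(300,175),(412,213),(347,382),(232,342)],float); rim=(rim+.5)/[7,6.6]-.5+[240,240]
for n,p,z in(("box",b,.008),("cov",c,.027),("seal",rim,.046)):
    P=unproj(f,p,z); print(n,P[:,:2].round(4).tolist(),"ctr",P.mean(0).round(4))
    for i in range(4):
        d=P[(i+1)%4]-P[i]; print("  len",np.linalg.norm(d).round(4),"ang",np.degrees(np.arctan2(d[1],d[0])).round(2))
    print(" side px",proj(s,P).round(1).tolist())
for n,p in (("bottle",(222,187)),("tape",(326,201)),("beaker",(394,185))): print(n,unproj(f,p,0.0).round(3))
E
```

```text
cam [ 0.4098636  -0.05074998  1.12949247]
box [[0.5961, 0.0713], [0.556, -0.033], [0.4593, 0.0044], [0.5003, 0.1075]] ctr [0.5279 0.0376 0.008 ]
  len 0.1118 ang -111.06
  len 0.1037 ang 158.84
  len 0.111 ang 68.3
  len 0.1024 ang -20.69
 side px [[310.0, 296.5], [332.8, 261.7], [384.6, 273.9], [365.2, 310.7]]
cov [[0.538, -0.1916], [0.5136, -0.2473], [0.4408, -0.2148], [0.4642, -0.1583]] ctr [ 0.4891 -0.203   0.027 ]
  len 0.0607 ang -113.66
  len 0.0797 ang 155.99
  len 0.0612 ang 67.47
  len 0.0809 ang -24.36
 side px [[341.4, 210.7], [352.1, 197.9], [385.9, 205.4], [376.8, 219.1]]
seal [[0.5568, 0.0426], [0.5455, 0.0124], [0.4976, 0.0299], [0.5093, 0.0607]] ctr [0.5273 0.0364 0.046 ]
  len 0.0322 ang -110.46
  len 0.051 ang 159.96
  len 0.0329 ang 69.33
  len 0.0508 ang -20.83
 side px [[332.4, 269.8], [338.6, 259.7], [365.4, 265.7], [359.6, 276.3]]
bottle [[0.726 0.17  0.   ]]
tape [[ 0.693 -0.041  0.   ]]
beaker [[ 0.725 -0.177  0.   ]]
```

Run:
```python
import cv2
i=cv2.imread("pics/side0.png")
cv2.imwrite("pics/c_side.png",cv2.resize(i[180:280,320:400],None,fx=6,fy=6,interpolation=cv2.INTER_CUBIC))
```

```text
(no output)
```

View pics/c_side.png

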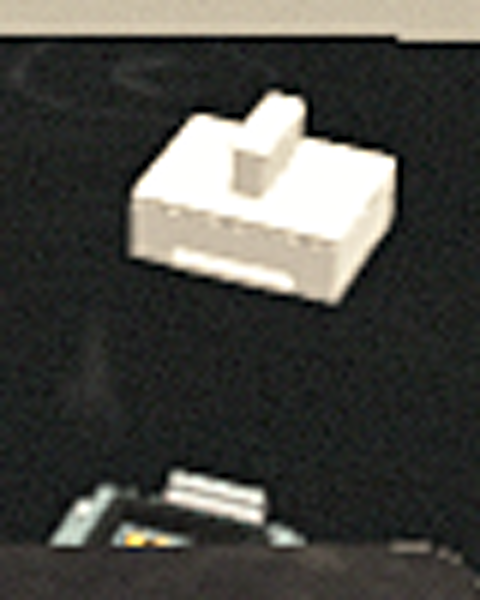

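The side view projections of the cover corners agree with what I see to about 1 px, and the sizes match. Cover: centre (0.489, -0.203), x axis at about -24°. Box: centre (0.528, 0.037), x axis at about -21°. I'll move over the cover now, y first so that the arm stays clear of the oven.

```bash
python3 -m creep '[[0.06,-0.25,0,0,0,-0.016],[0.12,-0.5,0,0,0,-0.032],[0.18,-0.75,0,0,0,-0.048],[0.25,-1,0,0,0,-0.064]]' 1
python3 -m creep '[[0.04,-0.25,0,0,0,-0.016],[0.08,-0.5,0,0,0,-0.032],[0.12,-0.75,0,0,0,-0.048],[0.15,-1,0,0,0,-0.064]]'
python3 -m creep '[[0.1,-0.25,0,0,0,-0.016],[0.2,-0.5,0,0,0,-0.032],[0.3,-0.75,0,0,0,-0.048],[0.4,-1,0,0,0,-0.064]]'
python3 -m creep '[[0.1,-0.25,0,0,0,-0.016],[0.2,-0.5,0,0,0,-0.032],[0.3,-0.75,0,0,0,-0.048],[0.4,-1,0,0,0,-0.063],[0.4,-1,0,0,0,-0.063]]'
```

```text
t: 0.75
eef_pos: [0.2988, 0.3989, 0.4047]
tcp_rot: [0.0, 0.388, 0.922, 0.0]
ft_force: [1.5, -0.6, 1.1]
gripper_width: 1.005
t: 1.25
eef_pos: [0.3286, 0.199, 0.4048]
tcp_rot: [0.0, 0.565, 0.825, 0.0]
ft_force: [0.7, -0.2, 0.3]
gripper_width: 1.001
t: 1.75
eef_pos: [0.4089, -0.0013, 0.405]
tcp_rot: [0.0, 0.718, 0.696, 0.0]
ft_force: [1.6, 0.4, 0.5]
gripper_width: 1.001
t: 2.38
eef_pos: [0.4894, -0.2023, 0.4042]
tcp_rot: [-0.0, 0.841, 0.541, -0.0]
ft_force: [-0.5, 0.2, 0.1]
gripper_width: 0.999
```

```bash
python3 -m creep '[[0,0,-0.25,0,0,0],[0,0,-0.5,0,0,0],[0,0,-0.65,0,0,0],[0,0,-0.65,0,0,0.001]]'
python3 - <<'E'
from h import *
for n in ("side","wrist","top"):
    i=vision.grab_frame(n)["color"][:,:,::-1]
    if n=="side": i=cv2.resize(i[100:300,250:450],None,fx=3,fy=3,interpolation=cv2.INTER_CUBIC)
    cv2.imwrite(f"pics/{n}1.png",i)
E
```

```text
t: 2.88
eef_pos: [0.4875, -0.1981, 0.2718]
tcp_rot: [-0.003, 0.838, 0.546, -0.002]
ft_force: [-0.3, 0.3, 1.0]
gripper_width: 1.0
```

View pics/side1.png

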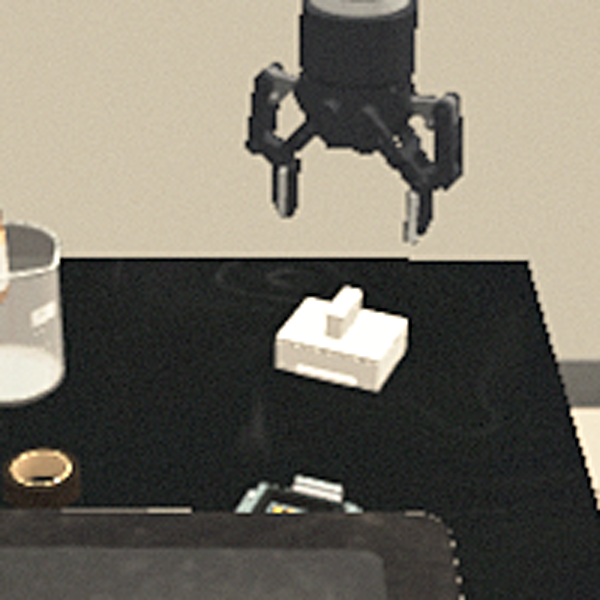

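View pics/wrist1.png

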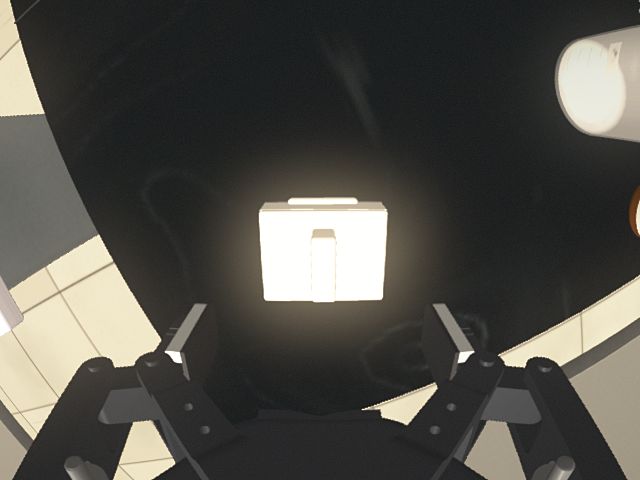

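The wrist view shows the rib at column 323, midway between the fingers (about 321). The plate corners are near (260,210), (387,209), (383,300) and (264,301). I'll cross-check with the fisheye model.

```bash
cat >> h.py <<'E'
def unfish(f,uv,z):
    K=np.array(f["mtx"],float); R=cv2.Rodrigues(np.array(f["rvec"],float))[0]; C=-R.T@np.array(f["tvec"],float).ravel()
    o=[]
    for u,v in np.atleast_2d(np.array(uv,float)):
        x=(u-K[0,2])/K[0,0]; y=(v-K[1,2])/K[1,1]; r=np.hypot(x,y)
        d=np.array([np.sin(r)*x/r,np.sin(r)*y/r,np.cos(r)])@R
        o.append(C+d*(z-C[2])/d[2])
    return np.array(o)
E
python3 - <<'E'
from h import *
f=vision.grab_frame("wrist"); i=f["color"][:,:,::-1]
cv2.imwrite("pics/w1c.png",cv2.resize(i[185:315,245:405],None,fx=4.5,fy=4.5,interpolation=cv2.INTER_CUBIC))
s=manip.read_state(); print(s["t"],np.round(s["eef_pos"],4),np.round(s["tcp_rot"],4))
R=cv2.Rodrigues(f["rvec"])[0]; print(-R.T@f["tvec"],R[2])
print(unfish(f,[(260,210),(387,209),(383,300),(264,301)],.027).round(4))
E
```

```text
3.075 [ 0.4896 -0.1996  0.2771] [0.0017 0.8383 0.5453 0.001 ]
[ 0.52019945 -0.12848714  0.24508534] [-0.12139868 -0.27829631 -0.95279249]
[[ 0.4669 -0.1608  0.027 ]
 [ 0.5378 -0.1915  0.027 ]
 [ 0.5138 -0.2483  0.027 ]
 [ 0.4414 -0.2169  0.027 ]]
```

View pics/w1c.png

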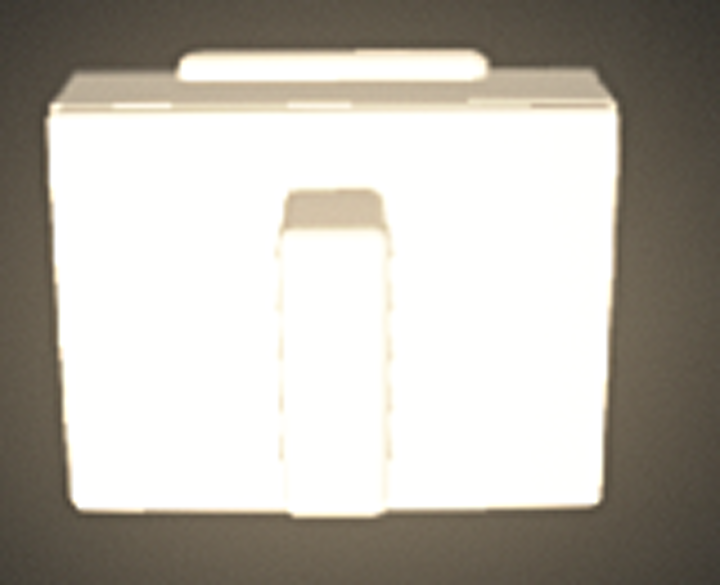

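```bash
python3 -m creep '[[0,-0.015,-0.1,0,0,0],[0,-0.015,-0.2,0,0,0],[0,-0.015,-0.28,0,0,0],[0,-0.015,-0.34,0,0,0],[0,-0.015,-0.345,0,0,0],[0,-0.015,-0.345,0,0,0]]'
python3 -m creep '[[0,0,0,0,0,0],[0,0,0,0,0,0],[0,0,0,0,0,0],[0,0,0,0,0,0],[0,0,0,0,0,0],[0,0,0,0,0,0]]' 0 100
python3 -m creep '[[0,0,0,0,0,0],[0,0,0,0,0,0],[0,0,0,0,0,0],[0,0,0,0,0,0]]'
```

```text
t: 3.82
eef_pos: [0.4891, -0.2027, 0.2062]
tcp_rot: [0.0, 0.838, 0.545, 0.0]
ft_force: [-0.0, 1.1, 0.5]
gripper_width: 1.001
t: 4.58
eef_pos: [0.4891, -0.2026, 0.2062]
tcp_rot: [0.0, 0.838, 0.545, 0.0]
ft_force: [-0.1, -0.2, 3.0]
gripper_width: 0.136
t: 5.08
eef_pos: [0.4891, -0.2027, 0.2062]
tcp_rot: [0.0, 0.838, 0.545, 0.0]
ft_force: [-0.3, 0.0, 6.7]
gripper_width: 0.132
```

Run:
```python
from h import *
for n in ("side","wrist"):
    i=vision.grab_frame(n)["color"][:,:,::-1]
    if n=="side": i=cv2.resize(i[120:270,270:450],None,fx=4,fy=4,interpolation=cv2.INTER_CUBIC)
    cv2.imwrite(f"pics/{n}2.png",i)
s=manip.read_state(); print(s["t"],np.round(s["eef_pos"],4),np.round(s["tcp_rot"],4),s["ft_force"])
```

```text
5.175 [ 0.4891 -0.2027  0.2062] [4.000e-04 8.384e-01 5.450e-01 2.000e-04] [-0.78600272  0.38416679  5.30775726]
```

View pics/side2.png

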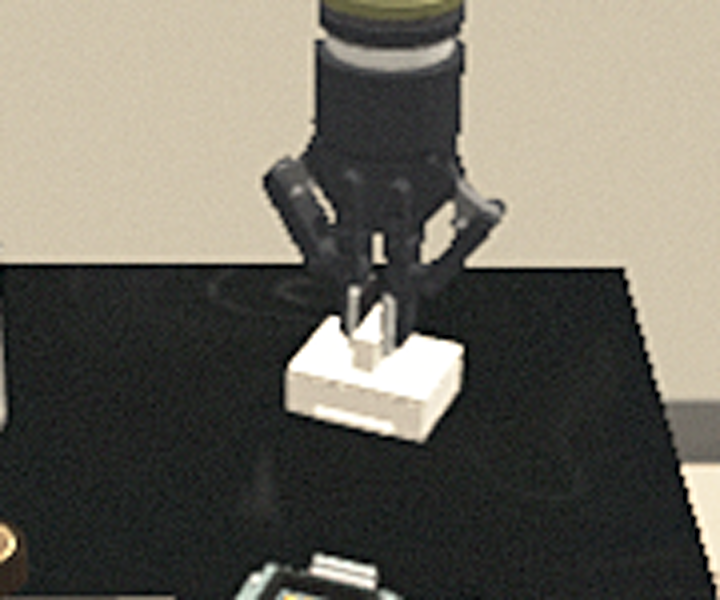

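View pics/wrist2.png

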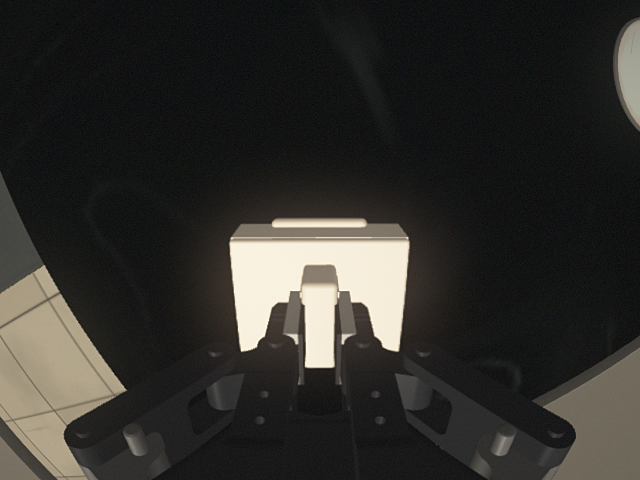

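The rib is gripped between the pads. I'll lift it, then stop short of the box for a wrist-camera look at the box.

```bash
python3 -m creep '[[0,0,0.1,0,0,0],[0,0,0.3,0,0,0],[0,0,0.5,0,0,0],[0,0,0.6,0,0,0],[0,0,0.6,0,0,0]]'
python3 -m creep '[[0.02,0.15,0,0,0,0.002],[0.05,0.35,0,0,0,0.004],[0.08,0.5,0,0,0,0.006],[0.1,0.6,0,0,0,0.008],[0.1,0.6,0,0,0,0.008],[0.1,0.6,0,0,0,0.008],[0.1,0.6,0,0,0,0.008]]'
python3 - <<'E'
from h import *
for n in ("side","wrist","top"):
    f=vision.grab_frame(n);i=f["color"][:,:,::-1]
    if n=="side": i=cv2.resize(i[120:270,270:450],None,fx=4,fy=4,interpolation=cv2.INTER_CUBIC)
    cv2.imwrite(f"pics/{n}3.png",i)
    if n=="wrist": np.savez("w3.npz",**f)
s=manip.read_state(); print(s["t"],np.round(s["eef_pos"],4),np.round(s["tcp_rot"],4),s["ft_force"])
E
```

```text
t: 5.8
eef_pos: [0.489, -0.2026, 0.3264]
tcp_rot: [0.001, 0.838, 0.545, 0.0]
ft_force: [0.2, -0.7, -1.9]
gripper_width: 0.131
t: 6.68
eef_pos: [0.5086, -0.0832, 0.325]
tcp_rot: [-0.0, 0.825, 0.565, -0.0]
ft_force: [0.0, 0.6, -0.5]
gripper_width: 0.137
6.825 [ 0.5087 -0.0831  0.3256] [-0.      0.8247  0.5655 -0.    ] [ 0.3852118  -0.69047752 -0.69316922]
```

View pics/wrist3.png

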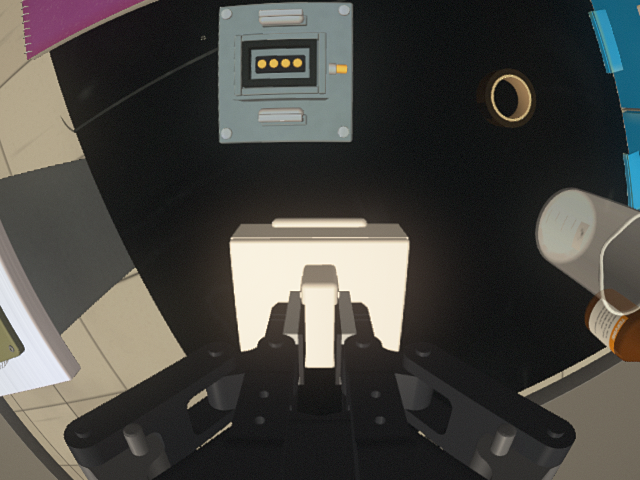

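View pics/side3.png

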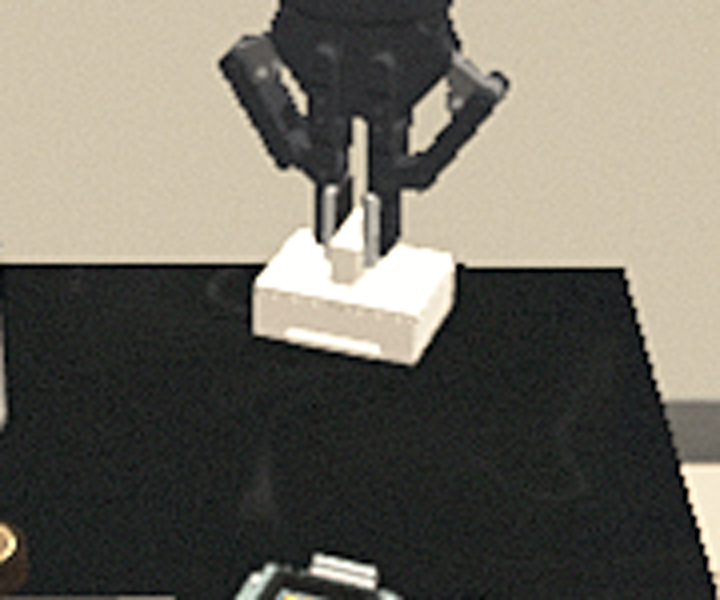

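The cover hangs level, and its place in the wrist view hasn't changed since the grasp. The box foot corners are at about (219,3), (352,3), (352,142) and (219,142). I'll enlarge that.

Run:
```python
import cv2
i=cv2.imread("pics/wrist3.png")
cv2.imwrite("pics/w3c.png",cv2.resize(i[0:150,205:365],None,fx=4,fy=4,interpolation=cv2.INTER_CUBIC))
cv2.imwrite("pics/w3d.png",cv2.resize(i[205:360,220:420],None,fx=3.8,fy=3.8,interpolation=cv2.INTER_CUBIC))
```

```text
(no output)
```

View pics/w3c.png

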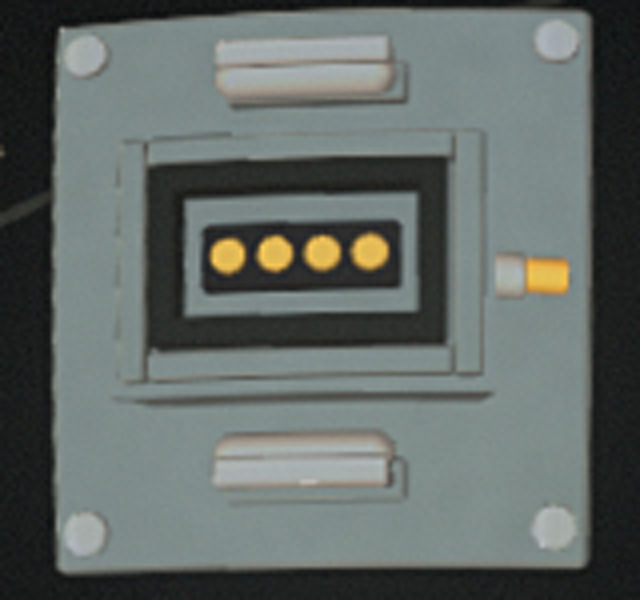

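View pics/w3d.png

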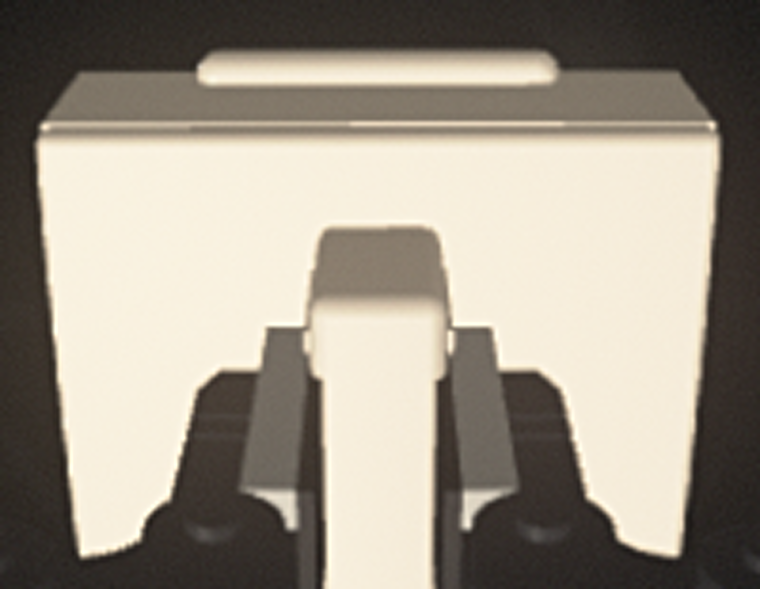

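Run:
```python
from h import *
f=np.load("w3.npz")
def rep(n,P):
    print(n,"ctr",P.mean(0).round(4))
    for i in range(len(P)-(len(P)==2)):
        d=P[(i+1)%len(P)]-P[i]; print("  len",np.linalg.norm(d).round(4),"ang",np.degrees(np.arctan2(d[1],d[0])).round(2))
c=lambda a,s,o:(np.array(a,float)+.5)/s-.5+o
rep("foot",unfish(f,c([(60,30),(590,10),(590,570),(60,572)],4,[205,0]),.008))
rep("seal",unfish(f,c([(150,165),(448,155),(447,345),(152,348)],4,[205,0]),.046))
rep("body",unfish(f,c([(122,140),(485,130),(483,374),(122,381)],4,[205,0]),.038))
zc=.3256-.2062
for n,p,z in(("covtop",[(40,131),(718,131)],zc+.027),("covlow",[(82,70),(680,70)],zc)):
    P=unfish(f,c(p,3.8,[220,205]),z); rep(n,P); d=(P[1]-P[0])/np.linalg.norm(P[1]-P[0]); print("  cover ctr", (P.mean(0)-.030*np.array([-d[1],d[0],0])).round(4))
```

```text
foot ctr [0.5261 0.0383 0.008 ]
  len 0.1023 ang -21.02
  len 0.1114 ang -111.09
  len 0.1027 ang 158.19
  len 0.11 ang 68.69
seal ctr [0.526  0.0382 0.046 ]
  len 0.0493 ang -21.34
  len 0.0326 ang -111.42
  len 0.0487 ang 157.77
  len 0.0318 ang 69.55
body ctr [0.5261 0.0394 0.038 ]
  len 0.0621 ang -21.72
  len 0.0432 ang -111.59
  len 0.0617 ang 158.43
  len 0.0434 ang 68.93
covtop ctr [ 0.5186 -0.0545  0.1464]
  len 0.0756 ang -21.1
  cover ctr [ 0.5078 -0.0825  0.1464]
covlow ctr [ 0.5187 -0.0549  0.1194]
  len 0.0776 ang -21.1
  cover ctr [ 0.5079 -0.0829  0.1194]
```

Wrist and top measurements of the remaining shift agree to 1 mm: (0.019, 0.121), with the turn within 0.3°. I'll move over the box and lower to just above the rim.

```bash
python3 -m creep '[[0.02,0.15,0,0,0,0],[0.05,0.35,0,0,0,0],[0.08,0.5,0,0,0,0],[0.094,0.605,0,0,0,0],[0.094,0.605,0,0,0,0],[0.094,0.605,-0.15,0,0,0],[0.094,0.605,-0.28,0,0,0],[0.094,0.605,-0.35,0,0,0],[0.094,0.605,-0.35,0,0,0],[0.094,0.605,-0.35,0,0,0]]'
python3 - <<'E'
from h import *
for n in ("side","wrist","top"):
    f=vision.grab_frame(n);i=f["color"][:,:,::-1]
    if n=="side": i=cv2.resize(i[150:300,270:450],None,fx=4,fy=4,interpolation=cv2.INTER_CUBIC)
    if n=="top": i=cv2.resize(i[220:340,220:360],None,fx=5,fy=5,interpolation=cv2.INTER_CUBIC)
    cv2.imwrite(f"pics/{n}4.png",i)
s=manip.read_state(); print(s["t"],np.round(s["eef_pos"],4),np.round(s["tcp_rot"],4),s["ft_force"])
E
```

```text
t: 8.07
eef_pos: [0.5282, 0.0382, 0.2569]
tcp_rot: [0.001, 0.825, 0.566, 0.001]
ft_force: [-0.0, -0.4, -1.4]
gripper_width: 0.136
8.225 [0.5281 0.0384 0.257 ] [7.000e-04 8.245e-01 5.659e-01 9.000e-04] [-0.50354024 -0.10979122 -1.4892693 ]
```

View pics/wrist4.png

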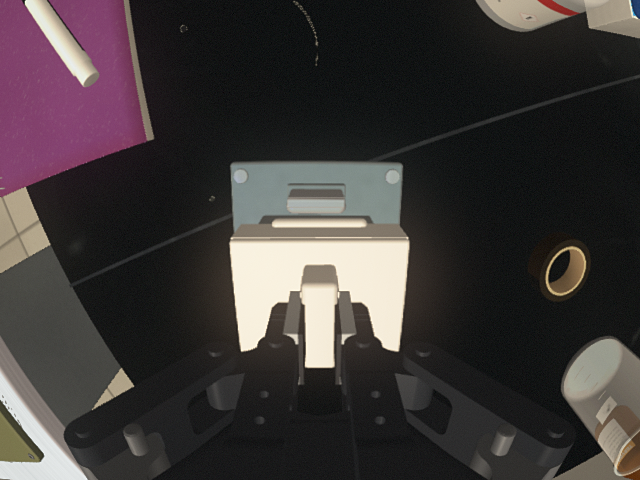

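View pics/side4.png

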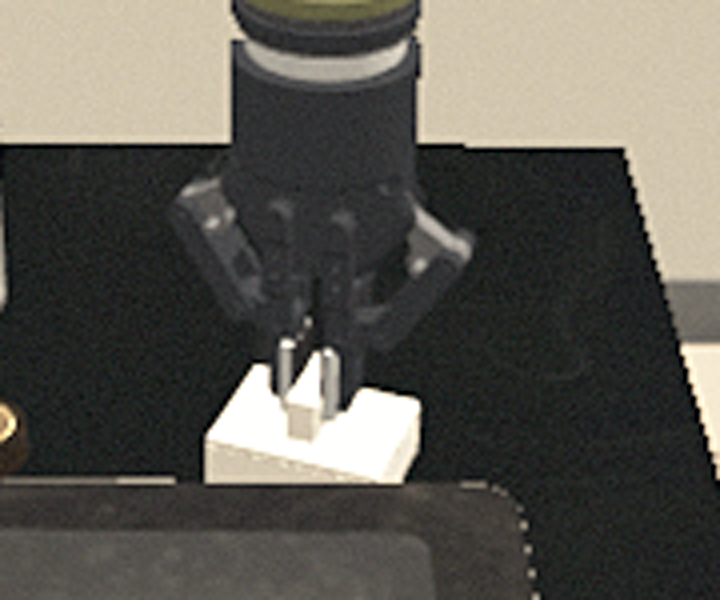

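View pics/top4.png

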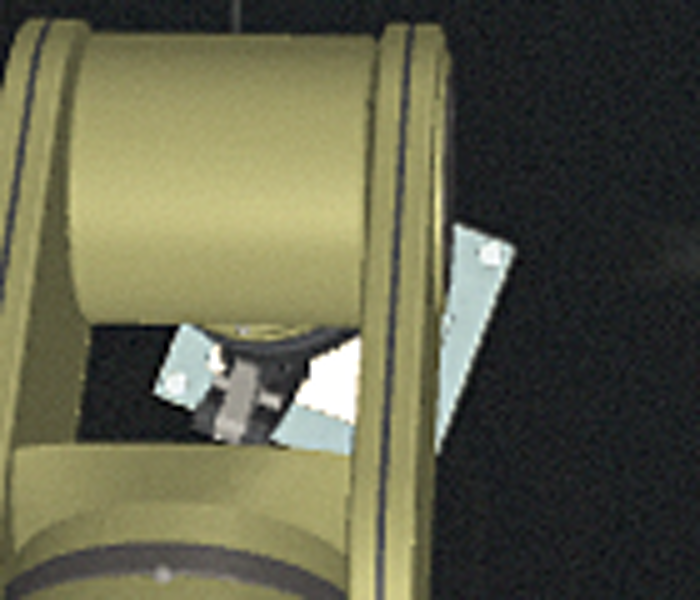

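In the wrist view the box (foot edges 231 and 402, clip 287–345) is centred at column about 316.5. The cover (230–409, bead 273–367) is centred at about 319.7, so there is a small offset along x. I'll quantify it.

Run:
```python
from h import *
f=vision.grab_frame("wrist"); np.savez("w4.npz",**f); i=f["color"][:,:,::-1]
cv2.imwrite("pics/w4c.png",cv2.resize(i[150:255,220:420],None,fx=4,fy=4,interpolation=cv2.INTER_CUBIC))
```

```text
(no output)
```

View pics/w4c.png

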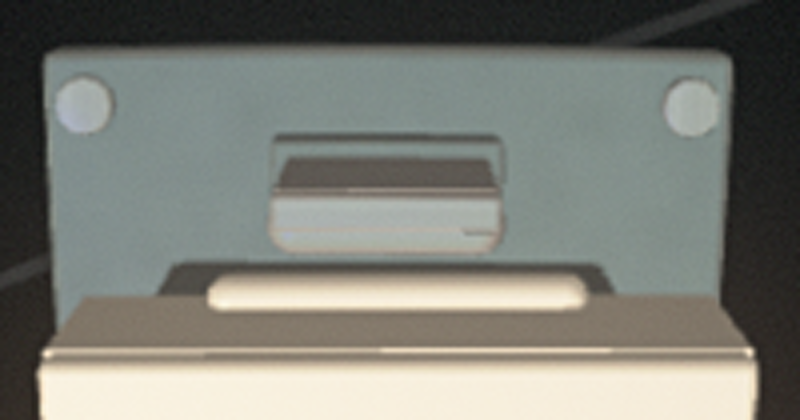

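Run:
```python
from h import *
f=np.load("w4.npz"); s=manip.read_state(); T=np.array(s["eef_pos"]); print(T.round(4))
a=np.radians(-21.15); ex=np.array([np.cos(a),np.sin(a)]); ey=np.array([-ex[1],ex[0]])
zc=T[2]-.2062
for n,p,z in(("foot",[(45,52),(733,52)],.008),("screws",[(83,105),(691,107)],.009),("clip",[(270,215),(503,215)],.035),("cliptop",[(278,190),(496,190)],.039),("bead",[(207,292),(588,292)],zc+.003),("covlow",[(82,297),(722,297)],zc),("covtop",[(42,352),(755,352)],zc+.027)):
    P=unfish(f,(np.array(p)+.5)/4-.5+[220,150],z)[:,:2]; m=P.mean(0)-T[:2]; d=P[1]-P[0]
    print(n,"len",np.linalg.norm(d).round(4),"ang",np.degrees(np.arctan2(d[1],d[0])).round(2),"rel TCP x,y",(m@ex).round(4),(m@ey).round(4))
```

```text
[0.528  0.0385 0.2568]
foot len 0.1022 ang -21.13 rel TCP x,y -0.0019 0.0558
screws len 0.0902 ang -21.32 rel TCP x,y -0.0022 0.0476
clip len 0.0305 ang -21.11 rel TCP x,y -0.002 0.0364
cliptop len 0.0279 ang -21.11 rel TCP x,y -0.002 0.0405
bead len 0.0458 ang -21.09 rel TCP x,y -0.0006 0.031
covlow len 0.0792 ang -21.08 rel TCP x,y -0.0 0.0296
covtop len 0.0757 ang -21.09 rel TCP x,y -0.0005 0.0309
```

Along y and in angle they line up. Along x the wrist says the box lies 1.6 mm to −x while the top view says about 0. I'll correct by 1.2 mm and lower step by step, reading forces.

```bash
python3 -m creep '[[-0.0055,0.002,0,0,0,0],[-0.0055,0.002,-0.02,0,0,0],[-0.0055,0.002,-0.04,0,0,0],[-0.0055,0.002,-0.055,0,0,0],[-0.0055,0.002,-0.07,0,0,0],[-0.0055,0.002,-0.07,0,0,0],[-0.0055,0.002,-0.07,0,0,0]]'
python3 - <<'E'
from h import *
s=manip.read_state(); print(s["t"],np.round(s["eef_pos"],4),np.round(s["tcp_rot"],4),np.round(s["ft_force"],1),np.round(s["torque"],2))
i=vision.grab_frame("wrist")["color"][:,:,::-1]
cv2.imwrite("pics/w5c.png",cv2.resize(i[150:255,220:420],None,fx=4,fy=4,interpolation=cv2.INTER_CUBIC))
E
```

```text
t: 9.15
eef_pos: [0.5266, 0.0389, 0.2418]
tcp_rot: [0.0, 0.824, 0.566, 0.0]
ft_force: [0.3, -0.6, -1.5]
gripper_width: 0.135
9.15 [0.5266 0.0389 0.2418] [0.000e+00 8.244e-01 5.660e-01 1.000e-04] [ 0.3 -0.6 -1.5] [-0.06 -0.02 -0.28]
```

View pics/w5c.png

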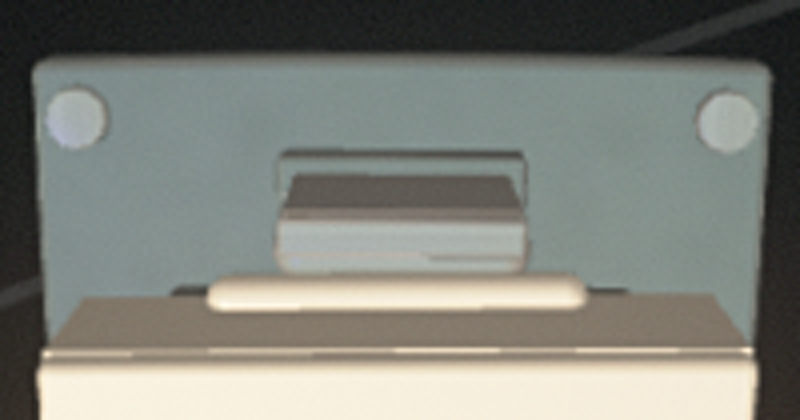

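The cover is already around the rim with no side force, and it is centred to within 0.6 mm. Now I'll press.

```bash
python3 -m creep '[[0.0015,0,-0.01,0,0,0],[0.0015,0,-0.02,0,0,0],[0.0015,0,-0.025,0,0,0],[0.0015,0,-0.025,0,0,0]]'
python3 -m creep '[[0,0,-0.005,0,0,0],[0,0,-0.01,0,0,0],[0,0,-0.01,0,0,0],[0,0,-0.01,0,0,0]]'
```

```text
t: 9.7
eef_pos: [0.5281, 0.0387, 0.2391]
tcp_rot: [0.001, 0.825, 0.566, 0.001]
ft_force: [-0.4, -0.3, 7.4]
gripper_width: 0.134
t: 10.2
eef_pos: [0.5284, 0.0387, 0.2387]
tcp_rot: [0.001, 0.824, 0.566, 0.001]
ft_force: [-5.7, -1.5, 16.5]
gripper_width: 0.136
```

```bash
python3 -m creep '[[-0.006,0,-0.005,0,0,0],[-0.008,0,-0.01,0,0,0],[-0.008,0,-0.01,0,0,0],[-0.008,0,-0.01,0,0,0]]'
python3 - <<'E'
from h import *
s=manip.read_state(); print(s["t"],np.round(s["eef_pos"],4),np.round(s["tcp_rot"],4),np.round(s["ft_force"],1),np.round(s["torque"],2))
i=vision.grab_frame("wrist")["color"][:,:,::-1]
cv2.imwrite("pics/w6c.png",cv2.resize(i[150:255,220:420],None,fx=4,fy=4,interpolation=cv2.INTER_CUBIC))
i=vision.grab_frame("side")["color"][:,:,::-1]
cv2.imwrite("pics/s6.png",cv2.resize(i[150:300,270:450],None,fx=4,fy=4,interpolation=cv2.INTER_CUBIC))
E
```

```text
t: 10.7
eef_pos: [0.5275, 0.0386, 0.2372]
tcp_rot: [0.002, 0.825, 0.566, 0.003]
ft_force: [-2.0, -0.9, 15.5]
gripper_width: 0.129
10.7 [0.5275 0.0386 0.2372] [0.0023 0.8245 0.5658 0.0028] [-2.  -0.9 15.5] [-0.14  0.43 -0.05]
```

View pics/w6c.png

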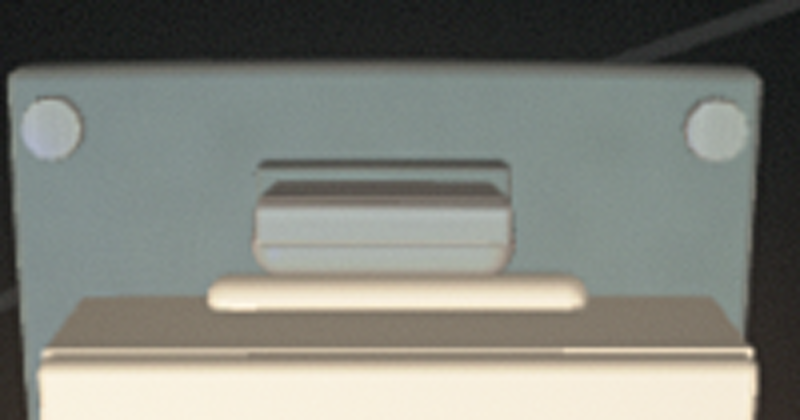

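View pics/s6.png

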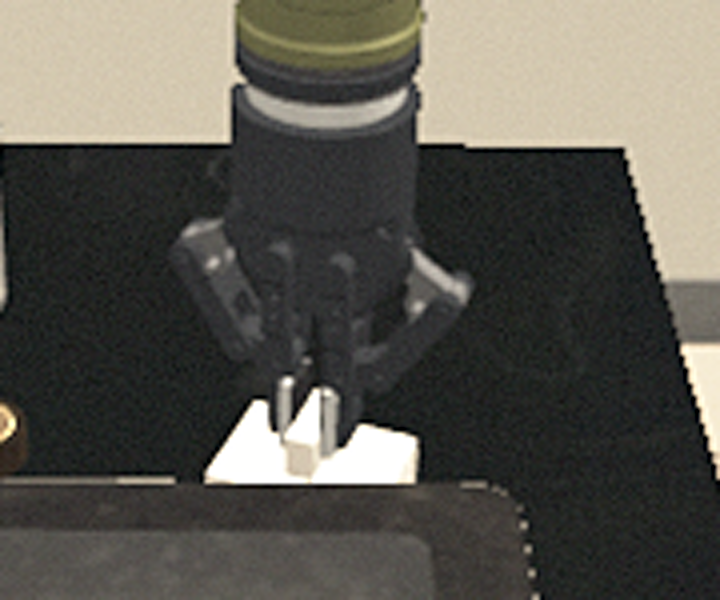

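Under load the arm yields: the tool tilts 0.4° about y and the cover has shifted about 1.9 mm to +x. I'll counter both (turn +y, x back) while pressing on.

```bash
python3 -m creep '[[-0.003,0,0,0,0.0012,0],[-0.003,0,-0.005,0,0.0013,0],[-0.003,0,-0.01,0,0.0014,0],[-0.003,0,-0.01,0,0.0014,0]]'
cat > st.py <<'E'
from h import *
import sys
s=manip.read_state(); w,x,y,z=s["tcp_rot"]
print(s["t"],np.round(s["eef_pos"],4),"cover z",round(s["eef_pos"][2]-.2062,4),"toolz xy",round(2*(x*z+w*y),4),round(2*(y*z-w*x),4),"F",np.round(s["ft_force"],1),np.round(s["torque"],2))
i=vision.grab_frame("wrist")["color"][:,:,::-1]
cv2.imwrite(sys.argv[1],cv2.resize(i[150:255,220:420],None,fx=4,fy=4,interpolation=cv2.INTER_CUBIC))
E
python3 st.py pics/w7c.png
```

```text
t: 11.3
eef_pos: [0.5254, 0.039, 0.2313]
tcp_rot: [-0.002, 0.825, 0.566, -0.002]
ft_force: [6.8, 1.0, -3.4]
gripper_width: 0.132
11.3 [0.5254 0.039  0.2313] cover z 0.0251 toolz xy -0.0044 0.0008 F [ 6.8  1.  -3.4] [ 0.21 -1.77 -0.1 ]
```

View pics/w7c.png

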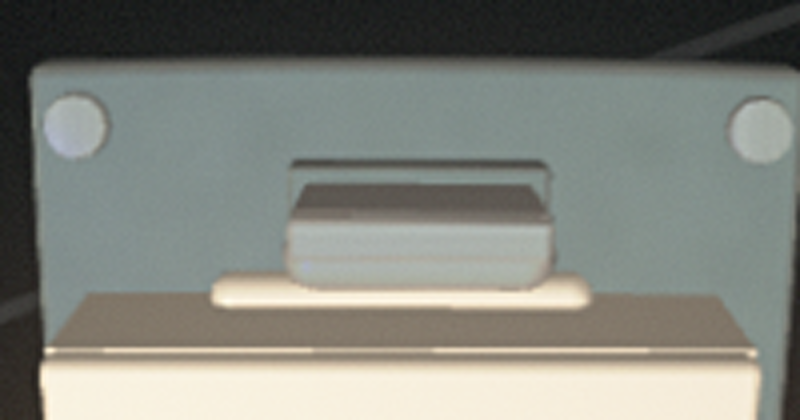

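Both clips have snapped: the force fell to nothing with the cover at 25 mm, and the clip nose now sits over the bead. The load-compensating bias now shows as an offset to the other side, and pressing again should undo it. I'll press on in steps.

```bash
python3 -m creep '[[0.002,0,-0.008,0,-0.0003,0],[0.002,0,-0.016,0,-0.0003,0],[0.002,0,-0.025,0,-0.0003,0],[0.002,0,-0.025,0,-0.0003,0],[0.002,0,-0.025,0,-0.0003,0]]'
python3 st.py pics/w8c.png
```

```text
t: 11.98
eef_pos: [0.5257, 0.039, 0.2269]
tcp_rot: [-0.001, 0.824, 0.566, -0.002]
ft_force: [2.5, 0.9, 5.3]
gripper_width: 0.136
11.975 [0.5257 0.039  0.2269] cover z 0.0207 toolz xy -0.0047 0.0004 F [2.5 0.9 5.3] [ 0.25 -0.58 -0.16]
```

View pics/w8c.png

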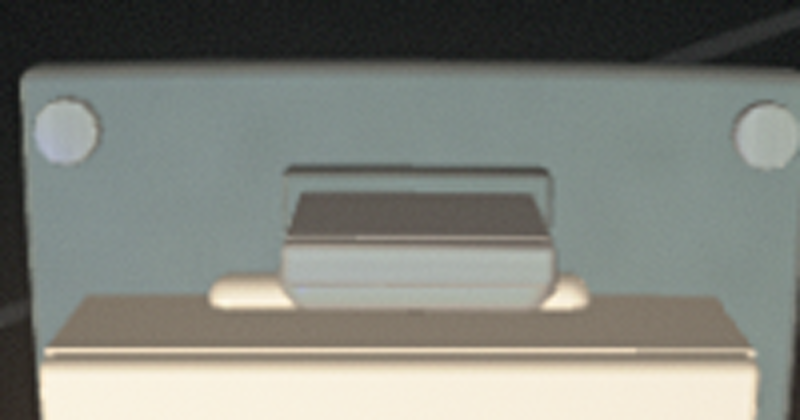

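```bash
python3 -m creep '[[0.003,0,-0.005,0,-0.0002,0],[0.003,0,-0.01,0,-0.0002,0],[0.003,0,-0.015,0,-0.0002,0],[0.003,0,-0.015,0,-0.0002,0]]'
python3 -m creep '[[0,0,-0.005,0,0,0],[0,0,-0.01,0,0,0],[0,0,-0.01,0,0,0],[0,0,-0.01,0,0,0]]'
python3 st.py pics/w9c.png
```

```text
t: 12.52
eef_pos: [0.5262, 0.039, 0.2261]
tcp_rot: [-0.002, 0.824, 0.566, -0.003]
ft_force: [-8.3, 1.8, 22.6]
gripper_width: 0.132
t: 13.02
eef_pos: [0.5264, 0.0391, 0.2261]
tcp_rot: [-0.002, 0.824, 0.566, -0.003]
ft_force: [-15.5, 1.6, 34.6]
gripper_width: 0.131
13.025 [0.5264 0.0391 0.2261] cover z 0.0199 toolz xy -0.008 0.0001 F [-15.5   1.6  34.6] [ 0.18  2.34 -0.13]
```

View pics/w9c.png

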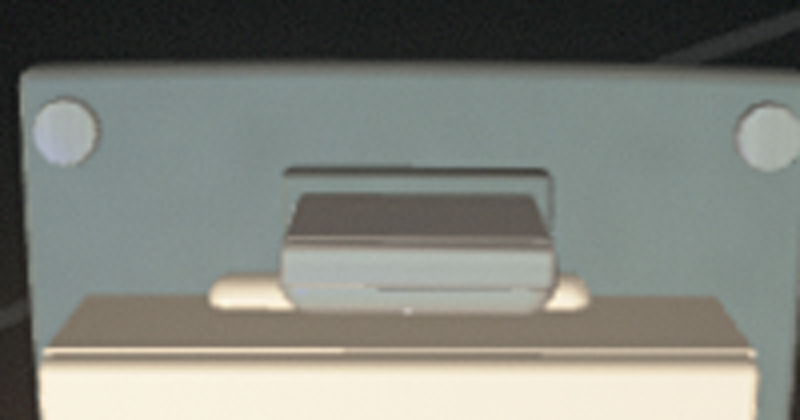

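The cover is on the stop at 19.9 mm, but the push is a bit strong and a tilt of about 0.46° remains. I'll ease the force and square it up while still pressing.

```bash
python3 -m creep '[[0,0,0.006,0,-0.0006,0],[0,0,0.01,0,-0.0014,0],[0,0,0.01,0,-0.0014,0],[0,0,0.01,0,-0.0014,0]]'
python3 st.py pics/w10c.png
```

```text
t: 13.58
eef_pos: [0.5254, 0.0391, 0.2261]
tcp_rot: [-0.001, 0.824, 0.566, -0.001]
ft_force: [-13.8, 1.3, 27.1]
gripper_width: 0.135
13.575 [0.5254 0.0391 0.2261] cover z 0.0199 toolz xy -0.0021 0.0001 F [-13.8   1.3  27.1] [ 0.21  2.21 -0.15]
```

View pics/w10c.png

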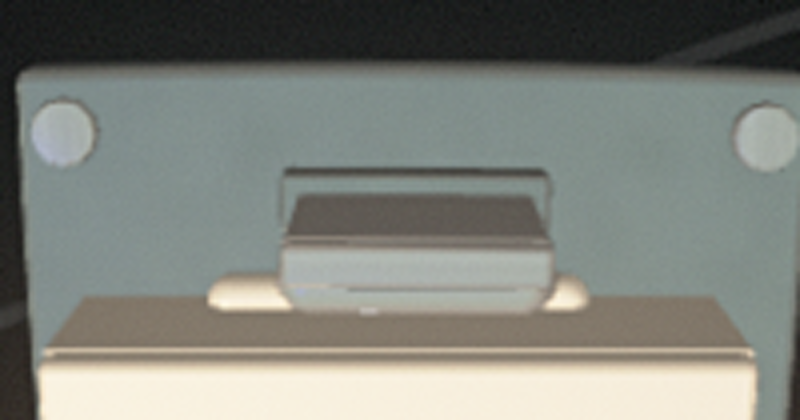

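```bash
python3 -m creep '[[0,0,0.006,0,-0.0003,0],[0,0,0.012,0,-0.0004,0],[0,0,0.012,0,-0.0004,0],[0,0,0.012,0,-0.0004,0]]'
python3 st.py pics/w11c.png
```

```text
t: 14.12
eef_pos: [0.5249, 0.039, 0.2262]
tcp_rot: [0.0, 0.824, 0.566, 0.0]
ft_force: [-6.3, 1.6, 13.4]
gripper_width: 0.137
14.125 [0.5249 0.039  0.2262] cover z 0.02 toolz xy 0.0005 0.0002 F [-6.3  1.6 13.4] [ 0.22  1.13 -0.06]
```

View pics/w11c.png

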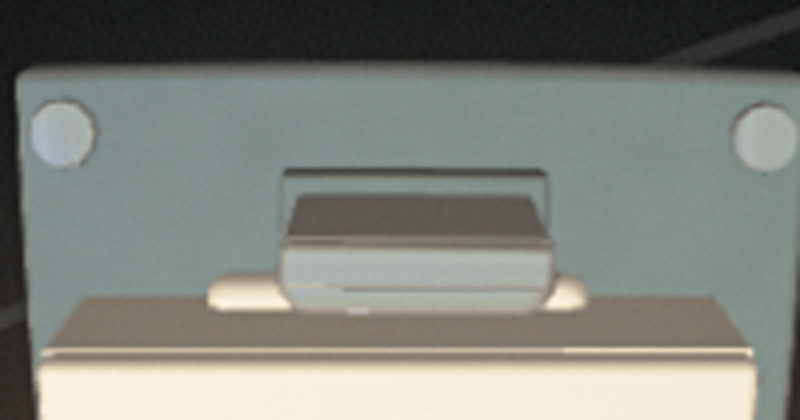

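Still down at 20.0 mm, now level. I'll slide it the last ~2 mm toward centre along box x.

```bash
python3 -m creep '[[0.006,-0.002,0,0,0,0],[0.011,-0.004,0,0,0,0],[0.011,-0.004,0,0,0,0],[0.011,-0.004,0,0,0,0]]'
python3 st.py pics/w12c.png
```

```text
t: 14.68
eef_pos: [0.5268, 0.0385, 0.2262]
tcp_rot: [-0.001, 0.824, 0.566, -0.0]
ft_force: [-9.3, 3.4, 15.2]
gripper_width: 0.132
14.675 [0.5268 0.0385 0.2262] cover z 0.02 toolz xy -0.0012 0.0009 F [-9.3  3.4 15.2] [ 0.44  1.52 -0.01]
```

View pics/w12c.png

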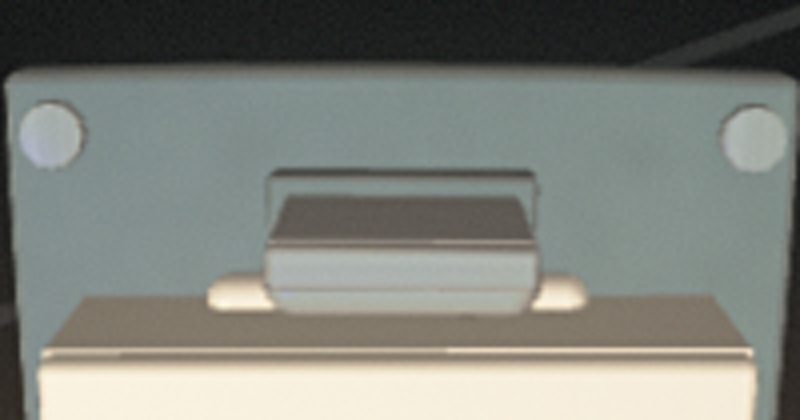

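Centred to within about 0.7 mm (clip centre 402, bead centre 397 in the crop). I'll relax the side force and press slightly harder for margin.

```bash
python3 -m creep '[[-0.003,0.002,-0.004,0,0,0],[-0.005,0.003,-0.009,0,0,0],[-0.005,0.003,-0.009,0,0,0],[-0.005,0.003,-0.009,0,0,0]]'
python3 -m creep '[[0,0,0,0,0,0],[0,0,0,0,0,0],[0,0,0,0,0,0],[0,0,0,0,0,0]]'
python3 st.py pics/w13c.png
python3 - <<'E'
from h import *
i=vision.grab_frame("wrist")["color"][:,:,::-1]; cv2.imwrite("pics/w14.png",i)
i=vision.grab_frame("side")["color"][:,:,::-1]; cv2.imwrite("pics/s14.png",i)
i=vision.grab_frame("top")["color"][:,:,::-1]; cv2.imwrite("pics/t14.png",i)
E
```

```text
t: 15.22
eef_pos: [0.5265, 0.0387, 0.2261]
tcp_rot: [0.0, 0.824, 0.566, 0.0]
ft_force: [-10.6, 0.4, 23.2]
gripper_width: 0.131
t: 15.72
eef_pos: [0.5265, 0.0388, 0.2261]
tcp_rot: [0.0, 0.824, 0.566, 0.0]
ft_force: [-11.2, -0.1, 23.5]
gripper_width: 0.132
15.725 [0.5265 0.0388 0.2261] cover z 0.0199 toolz xy 0.0004 -0.0003 F [-11.2  -0.1  23.5] [ 0.11  1.99 -0.07]
```

View pics/w14.png

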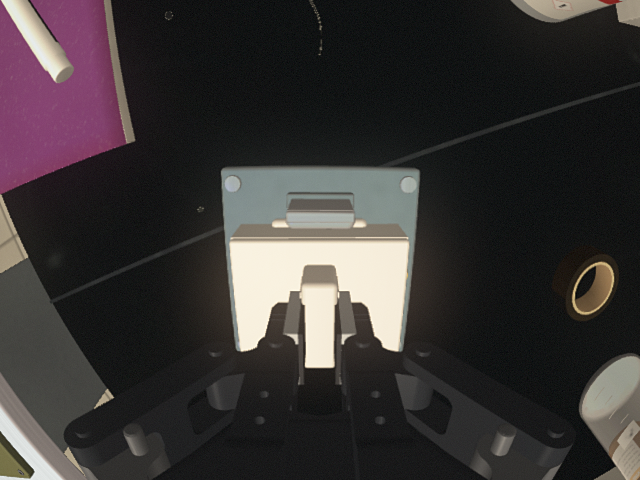

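View pics/t14.png

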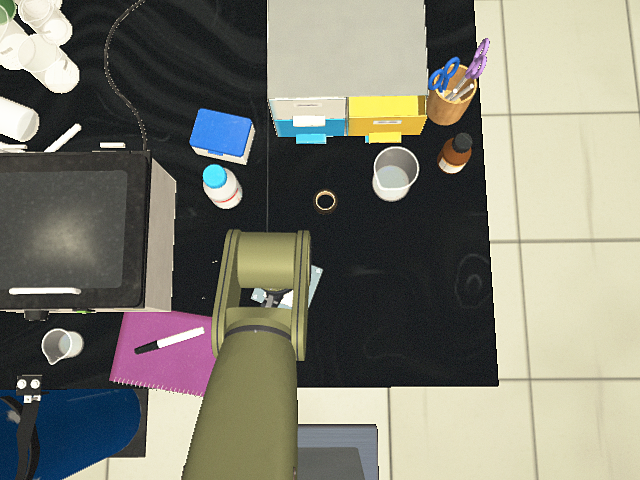

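View pics/s14.png

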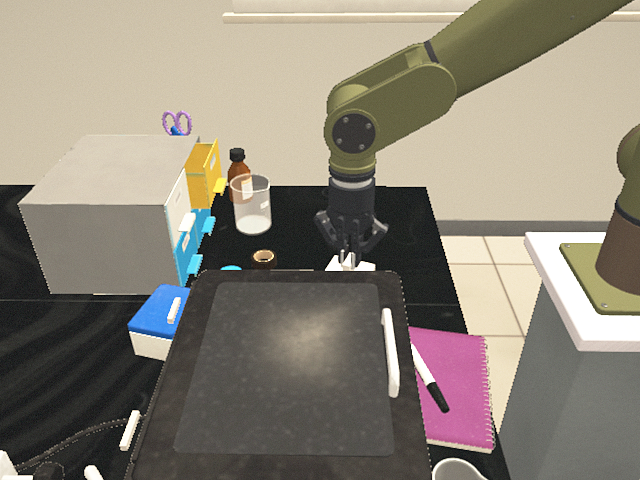

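The bottle, tape roll and beaker are at the same pixels as at the start. The cover is down at 19.9 mm, level, with a steady 23 N push. I'll hand in.

```bash
python3 -c "
from workcell import manip
print(manip.sign_off()); s=manip.read_state(); print(s['t'],s['eef_pos'],s['ft_force'])"
```

```text
the job is handed in; nothing more can be done
None
the job is handed in; nothing more can be done
```

The cover is on the box, both clips have snapped over it, and I handed the job in at about 16 s with the arm still pressing down. No verdict is reported.

**How it went:** I gripped the cover by its rib and set it over the box. It went past the clips at a push of about 16 N, which then fell to nothing. I then pressed it down onto the rim, and straightened and centred it while still pressing.

**Last checks:**
- **Height and tilt:** the cover is about 19.9 mm above the box's underside, where fully down is 20. The tool is level to within 0.05°.
- **Push:** a steady 23 N or so downward, more than the seal's 10 N. The highest downward push I read was about 35 N.
- **Centring:** the last close look put it within about 0.7 mm along x.
- **Bystanders:** the bottle, tape roll and beaker are where they stood at the start.

**What disagreed or is less certain:**
- **Camera disagreement:** the wrist and top cameras differed by about 1.6 mm on the box's x position, so I aimed between them.
- **Arm yielding:** while pressing, the cover shifted about 2 mm and tilted up to 0.5°; I corrected both.
- **Side force:** about 11 N along x remains, which I take to be friction with the seal and rim.
- **The −y clip:** no camera could see it. That it snapped is inferred from the force dropping and the cover sitting level at full depth.

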